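Set the bottle stop of an ink-filling jig to its mark and clamp it

TASK

Slide the blue bottle stop along its slots until its black pointer stands on the red mark line of the filling jig, then turn the black clamp knob clockwise until its foot grips the stop's plate firmly, by feel, without overtightening it. The stop must stay on the mark, flat on the jig; let go of everything at the end and leave the bottles, beaker and loose cap around it alone.

Things in the scene. Friction and masses are not known exactly. Their poses are not given: they have to be found in the camera images.
- jig: filling jig, fixed grey base plate on the table: x -70 to 80 mm, y -125 to 125, 14 thick. Origin on the table midway between its two studs; x away from the robot, y along the stop's slide, z up; yawed up to 0.4 rad. At x 22, y 0 a plain guide bolt (head 18 mm wide, top 27 mm above the table), not to be turned; at x -22, y 0 the clamp knob.
- bracket: the bottle stop, loose, 0.5 kg: aluminium plate x -45 to 45, y -85 to 48 mm, 6 thick, with two slots along y round the studs; blue upright fence at y -85 to -77, 90 wide, top 66 above the underside. Origin: underside, between the slots; axes as the jig's. Slides along y up to 32 mm either way, 1 mm side play, dry friction 2 to 5 N; stays where left.
- fence_top (a point): point on the fence's top edge, mid-thickness, 18 mm to the +x side of its middle, 80 mm above the table: a good place to pinch the fence across its 8 mm thickness (fingers closing along the jig's y), clear of the knob
- pointer (a point): tip of the small black pointer on the stop's far (+x) edge, 3 mm wide, 58 mm from the bracket's origin along +x, at the origin's y; 16 mm above the table
- mark (a point): the red mark line on the base plate: 3 mm wide (y), 22 mm long (x), painted on the scale beside the stop; this point lies on its centre line where the pointer's tip comes to stand. Its axes are parallel to the jig's. Its y place on the scale varies; the stop begins 15 to 55 mm from it, on either side.
- clamp: the whole clamp on the near stud (knob, spindle and foot together). Origin: on the spindle axis, at table height while loose; comes down 4 mm per radian of knob turn.
- knob_grip (a point): centre of the knob's black bar, on the spindle axis, 56 mm above the table when loose. Bar 12 mm thick, 46 long, 24 high (44 to 68 above the table); below it only a 20 mm wide neck. At joint 0 its length lies along the jig's y, so fingers close along the jig's x. This point does not turn with the bar but comes down with it, 4 mm per rad.
- knob (a joint): knob turn in rad, 0 = loose at the start, growing clockwise from above. Free turning takes up to 0.15 N m. The sprung foot, hidden under the knob, meets the plate anywhere from 0.2 to 1.2 rad; from there clamp force grows ~88 N and torque ~0.9 N m per rad. 10 N (0.1 N m above free turning) holds; 20 N (0.2 above free) is well tight; over 35 N (0.35 above free) is overtight. Stays where left.
- flask_blue: small conical ink flask, 68 mm wide at the foot, 96 mm tall with its white screw cap, dark blue; loose, stands on the table left of the jig; origin at the centre of its underside. Leave alone.
- flask_brown: the same flask in dark brown; loose, left of the jig. Leave alone.
- vial: amber glass vial with black cap, 26 mm wide, 48 mm tall, loose, standing on the jig's base plate near its left (+y) end; origin at the centre of its underside. Leave alone.
- beaker: empty glass beaker, 68 mm wide, 85 mm tall, loose, on the table right of the jig; origin at the centre of its underside. Leave alone.
- cap: black screw cap (ring 30 mm wide, 14 mm tall) lying on the table on the robot's side of the jig; origin at the centre of its underside. Leave alone.
Things that resemble listed ones, but are neither listed nor needed, are in the scene too. Leave any green or pink look-alike of the bracket alone.

How it is judged:
By the outcome, as a careful person would: the job done as asked, in the order asked, and still so for the second after the job is handed in, with the robot touching nothing.
It also fails if it takes over 72 s, if anything falls off the work surface, if the arm or the gripper's body presses on something with over 40 N, if the wrist force passes 120 N, or if a joint passes its speed limit or range.

ROBOT

A 6-joint arm with a two-finger parallel gripper is mounted at the origin on the work surface. World frame = base frame: x ahead of the robot, y to its left, z up, the work surface at z = 0. Lengths are in m, angles in rad, forces in N, time in s.
With the tool pointing down it reaches from about 0.35 to 0.975 m from the base axis. Payload 4.9 kg.
Tool frame: the origin (TCP) lies between the finger pads; the fingertips stand 22 mm ahead of it and the grasp point (between the pads) lies 3 mm ahead of it; z points along the fingers, y is the line along which they close (so a half turn about z gives the same grasp; the last joint's range is limited). The gripper opens to 85 mm and grips with 20 to 120 N. Pads are 22 mm wide; open, the fingers measure 114 mm over their backs; the gripper's body (76 mm by 85 mm) begins 54 mm behind the grasp point. The pads swing forward as they close: fully open they stand 13 mm farther back than shut.
Start: joints at [-1.278, 0.053, 1.613, -0, 1.476, -0.119], TCP at [0.25, -0.573, 0.253] pointing down, gripper open.
Joint ranges: [-3.01, 3.01], [-1.01, 2.22], [0.06, 2.58], [-1.02, 4.17], [0.09, 2.62], [-3.14, 3.14]. Speed limits (rad/s): [2.57, 2.57, 3.14, 3.14, 3.14, 3.14].

INTERFACE

Orientations are given as a unit quaternion [w, x, y, z].
In Python, from plant import state, grab_frame, get_calibration, job_done, recognise, regions_of gives the robot as it stands.
- The arm moves only by the tool apply_moves, never from a script. Its argument "targets" is a list of rows, each an object with "translation": the shift along the tool's x, y, z normalised to -1 to 1, where 1 is 100 mm, a list of three; "twist": the turn about the tool's z normalised to -1 to 1, where 1 is 0.1 rad; "hand": the opening, from 0 (shut) to 1 (fully open). A call has 1 to 8 rows; each row shifts and turns the commanded pose from where the row before left it, along the tool's axes as they then stand; what a row does not reach is not made up. A row lasts 1/10 s, in which the tool goes at most 50 mm and 8.59 degrees, less where a joint would pass 70% of its speed; a pose out of reach is approached as far as the arm can. A call with a number of a shift or a turn outside -1 to 1 is refused whole. A call with a gripper value outside its range is refused whole. The fingers move at their own pace and stop on an object; the grip force is fixed at half the most. Time passes only in rows, so rows that do not move let the fingers close. It gives the time, the measured TCP pose, the force, the opening and the grip force at its end, in the units of the state.
- state(): the state, without advancing time (a new reading comes with each control period).
- grab_frame(name): name is "scene" or "side" or "wrist"; returns the picture (400x640x3 uint8, red, green, blue); there is no depth.
- get_calibration(name): a dict with "camera_matrix" (3x3 intrinsics, pixels), "D" ([k1, k2, p1, p2, k3] as OpenCV has them; the pictures are not rectified), "pose" (4x4, takes a point from camera to world coordinates). Camera axes: x right, y up, looking along -z (the intrinsics and any distortion apply to the point x, -y, -z); pixel columns grow to the right and rows downward; lengths in m; the calibration is good to about 2 mm. A picture is of the moment at which its call begins: read the wrist's pose just before it. get_calibration takes no time and is no camera call; for the wrist camera it gives the pose at the moment of the call.
- job_done(): hands the job in; it is judged then, once.
Trained networks look in the newest picture that a camera, given by its name, has taken for a name from the list of things; names that differ only in an ending like _2 or _b are one class to them, and where a whole thing is asked for, a point or a joint stands for the part that bears it (a point fixed in the world has none). Each returns a list of dicts, best first, with "score" (0 to 1); they miss things now and then, are a little off and sometimes report something else, mostly with a low value. They report only what shows in the picture. A call takes as long as a camera call. They do not tell look-alikes from the thing itself.
- recognise(camera, query): "point" ([x, y, z] in m, in world coordinates, good to about 4 mm: the middle of the surface that is visible of it).
- regions_of(camera, query): "pixels" (400x640 bool, what is visible of it).
The state is a dict: "time": time; "joint_pos": joint angles; "joint_vel": joint speeds; "joint_efforts": joint torques, N m; "tool_pos": TCP position; "tool_rot": TCP orientation; "contact_force": force on the tool from outside, world axes, zero at the start; "ft_torque": the same for the moment, N m; "gripper_width": opening from 0.0 (shut) to 1.0 (fully open); "grasp_force": force on a finger pad.
Only numpy, scipy, OpenCV 4.12 (cv2) and the standard library are available. Lean on these libraries where they do the work, as an engineer would, in place of code of your own. Each camera call takes 0.05 s, during which the arm holds its last target. There are 200 camera calls.

## Working session

There is one attempt and no reset: what is moved stays moved. The work goes in short steps, Python scripts to look and compute and a tool call to move; the robot and the scene stay as the last step left them, time stands still between calls to the robot, and variables do not carry over. Pictures are saved under pics/ and viewed, at most 10 in all, crops included, and the job is handed in when it is done.

Besides the shell and the picture viewer there is one more tool, called as name(argument=value, ...) on one line, values as JSON. apply_moves: Moves the arm, as the interface text tells. Its arguments: {"type":"object","properties":{"targets":{"type":"array"}},"required":["targets"]}

```bash
ls; mkdir -p pics
python3 - <<'E'
from plant import *
import cv2,numpy as np
s=state();print(s)
for n in("scene","side"):
    f=grab_frame(n);cv2.imwrite(f"pics/{n}0.png",f[:,:,::-1])
    c=get_calibration(n);print(n,c)
    for q in("bracket","jig","clamp","mark","pointer","knob_grip","fence_top"):
        try:
            for r in recognise(n,q)[:3]:print(q,np.round(r["point"],4),round(r["score"],2))
        except Exception as e:print(q,e)
E
```

```text
pics
{'time': 0.0, 'joint_pos': array([-1.27801715e+00,  5.33511459e-02,  1.61431310e+00,  1.43163732e-05,
        1.47600471e+00, -1.19036838e-01]), 'joint_vel': array([ 1.40469126e-03, -5.72171508e-05,  2.66609995e-04, -2.69882315e-03,
       -4.80447254e-04, -1.26105525e-03]), 'joint_efforts': array([-8.26637206e-04, -3.93675971e+01, -3.70178890e+01, -1.89704037e-04,
        6.92932677e-03,  3.01460030e-07]), 'tool_pos': array([ 0.24998348, -0.57218894,  0.25205511]), 'tool_rot': array([-1.03485158e-03,  9.78875353e-01,  2.04455288e-01, -8.29732783e-05]), 'contact_force': array([-0.91254867, -0.7010474 ,  0.29088241]), 'ft_torque': array([ 0.02441697,  0.01241458, -0.02019951]), 'grasp_force': 0.0, 'gripper_width': 0.9999479206712928}
scene {'camera_matrix': array([[385.36485919,   0.        , 321.94938367],
       [  0.        , 385.36485919, 199.65581136],
       [  0.        ,   0.        ,   1.        ]]), 'D': array([0.0254295, 0.       , 0.       , 0.       , 0.       ]), 'pose': array([[ 0.26923176, -0.62764321,  0.73046442,  1.16533006],
       [ 0.96303119,  0.16818295, -
[... 1018 characters left out ...]
7109887 ],
       [ 0.01109202,  0.71143627,  0.70266307,  0.8891755 ],
       [ 0.        ,  0.        ,  0.        ,  1.        ]])}
bracket [ 0.3931 -0.2867  0.005 ] 0.89
bracket [0.4205 0.2039 0.0078] 0.74
bracket [ 0.5271 -0.0288  0.051 ] 0.23
jig [ 0.5444 -0.0031  0.011 ] 0.65
clamp [ 0.5362 -0.0301  0.0543] 0.6
mark [0.5983 0.1768 0.0488] 0.72
mark [0.6857 0.1506 0.054 ] 0.19
pointer [ 0.3954 -0.2868  0.0078] 0.78
pointer [ 0.5419 -0.071   0.0209] 0.65
pointer [0.4236 0.2019 0.0048] 0.62
knob_grip [ 0.5322 -0.0213  0.0521] 0.5
knob_grip [ 0.5477 -0.0761  0.0191] 0.31
fence_top [0.4199 0.2026 0.0054] 0.88
fence_top [ 0.5517 -0.0691  0.018 ] 0.74
fence_top [ 0.3903 -0.2868  0.0081] 0.67
```

View pics/scene0.png

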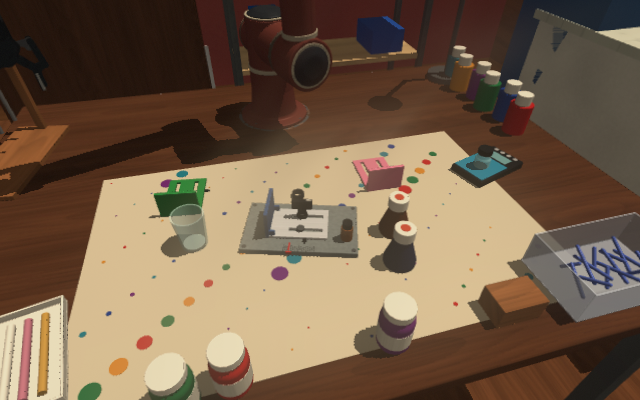

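View pics/side0.png

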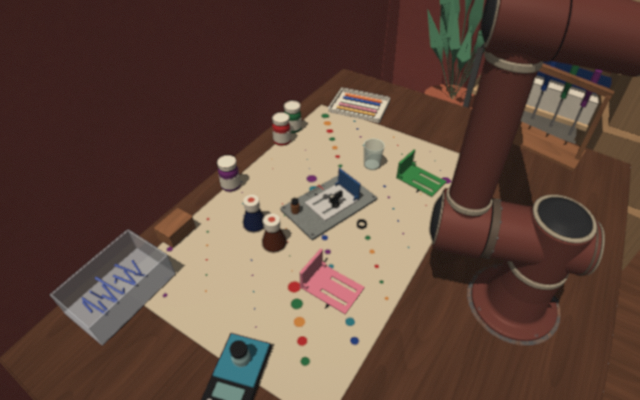

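The scene view shows the jig at about (242–358, 203–256), with the fence at x≈268, the knob at (301,200), the red mark near (290,247) and the vial at (347,230). Next I'll zoom in on it.

```bash
cat > h.py <<'E'
from plant import *
import cv2,numpy as np
from scipy.spatial.transform import Rotation as R
F=np.diag([1,-1,-1.])
def proj(c,P):
    T=c["pose"];p=((np.atleast_2d(P)-T[:3,3])@T[:3,:3])@F
    return cv2.projectPoints(p.reshape(-1,1,3),np.zeros(3),np.zeros(3),c["camera_matrix"],c["D"])[0].reshape(-1,2)
def back(c,uv,z):
    n=cv2.undistortPoints(np.array(uv,float).reshape(-1,1,2),c["camera_matrix"],c["D"]).reshape(-1,2)
    d=np.c_[n,np.ones(len(n))]@F@c["pose"][:3,:3].T;o=c["pose"][:3,3]
    return o+d*((z-o[2])/d[:,2])[:,None]
def J(x,y,yaw,P):
    P=np.atleast_2d(P).astype(float)/1000;c,s=np.cos(yaw),np.sin(yaw)
    return P@np.array([[c,s,0],[-s,c,0],[0,0,1]])+[x,y,0]
E
python3 - <<'E'
from h import *
f=cv2.imread("pics/scene0.png")[180:270,230:370]
cv2.imwrite("pics/c1.png",cv2.resize(f,None,fx=5.7,fy=5.7,interpolation=cv2.INTER_CUBIC))
E
```

```text
(no output)
```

View pics/c1.png

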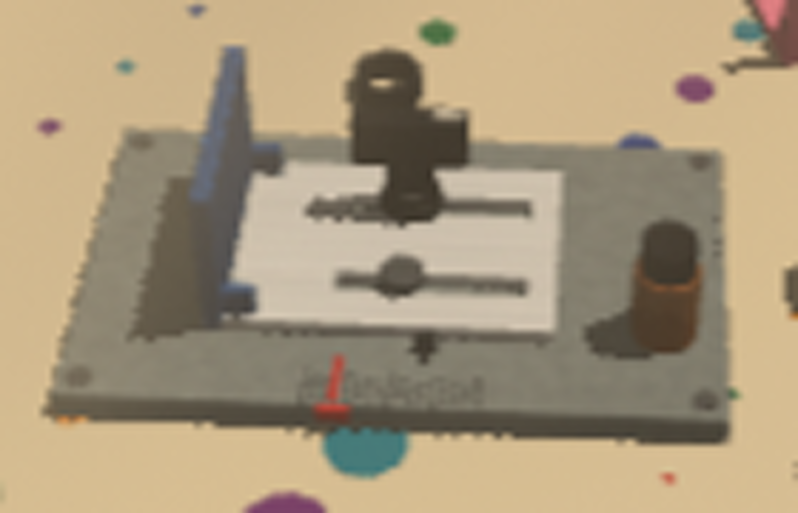

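The crop shows the jig's corners, the pointer tip at crop (424,357) and the red mark running from (340,357) to (332,410), so the stop has to move in −y. Next I fit the jig pose.

Run:
```python
from h import *
from scipy.optimize import least_squares
c=get_calibration("scene")
cr=lambda a:np.array(a)/5.7+[230,180]-.4
uv=cr([(127,130),(720,152),(730,418),(48,400)])
P=[(-70,-125,14),(-70,125,14),(80,125,14),(80,-125,14)]
r=least_squares(lambda q:(proj(c,J(*q,P))-uv).ravel(),[.55,-.04,0])
print(r.x,np.round(r.fun,1))
x,y,a=r.x
def injig(W):
    d=W-[x,y,0];return np.round(1000*d@np.array([[np.cos(a),-np.sin(a),0],[np.sin(a),np.cos(a),0],[0,0,1]]),1)
print(injig(back(c,cr([(340,357),(332,405)]),.0142)),injig(back(c,cr([(424,360)]),.016)))
for n,p in(("knob",(-22,0,56)),("fence",(18,-81,80)),):print(n,J(x,y,a,p))
s=state();q=s["tool_rot"];print(R.from_quat(np.r_[q[1:],q[0]]).as_matrix().round(3))
w=get_calibration("wrist");print(w)
```

```text
[ 0.5580115  -0.04181205 -0.31307276] [-0.8 -0.2  0.3 -0.5  0.5  0.7  0.  -0.5]
[[ 55.  -20.7  14.2]
 [ 78.9 -21.1  14.2]] [[56.7 10.9 16. ]]
knob [[ 0.53708088 -0.03503641  0.056     ]]
fence [[ 0.55018989 -0.12441848  0.08      ]]
[[ 0.916  0.4    0.   ]
 [ 0.4   -0.916 -0.   ]
 [-0.     0.    -1.   ]]
{'camera_matrix': array([[356.54334412,   0.        , 323.16863106],
       [  0.        , 356.54334412, 195.14219246],
       [  0.        ,   0.        ,   1.        ]]), 'D': array([-0.07135134,  0.        ,  0.        ,  0.        ,  0.        ]), 'pose': array([[ 3.99479748e-01,  8.81081718e-01,  2.53201375e-01,
         3.15397645e-01],
       [-9.16741686e-01,  3.84175747e-01,  1.09515642e-01,
        -5.44523268e-01],
       [-7.81596930e-04, -2.75869537e-01,  9.61194771e-01,
         3.74114805e-01],
       [ 0.00000000e+00,  0.00000000e+00,  0.00000000e+00,
         1.00000000e+00]])}
```

apply_moves(targets=[{"translation":[0.33,-0.21,0],"twist":0,"hand":0.5},{"translation":[0.33,-0.21,0],"twist":0,"hand":0.5},{"translation":[0.33,-0.21,0],"twist":0,"hand":0.5},{"translation":[0.33,-0.21,0],"twist":0,"hand":0.5},{"translation":[0.33,-0.21,0],"twist":0,"hand":0.5},{"translation":[0.33,-0.21,0],"twist":0,"hand":0.5},{"translation":[0.33,-0.21,0],"twist":0,"hand":0.5},{"translation":[0.33,-0.21,0],"twist":0,"hand":0.5}])

```text
time: 1.6
tool_pos: [0.4255, -0.3117, 0.2536]
tool_rot: [0.0, 0.979, 0.204, 0.0]
contact_force: [0.6, -0.2, -0.1]
gripper_width: 0.5
grasp_force: 0.0
```

apply_moves(targets=[{"translation":[0.33,-0.21,0],"twist":0,"hand":0.5},{"translation":[0.33,-0.21,0],"twist":0,"hand":0.5},{"translation":[0.33,-0.21,0],"twist":0,"hand":0.5},{"translation":[0.33,-0.21,0],"twist":0,"hand":0.5},{"translation":[0.33,-0.21,0],"twist":0,"hand":0.5},{"translation":[0.32,-0.21,0],"twist":0,"hand":0.5},{"translation":[0,0,0],"twist":0.9,"hand":0.5},{"translation":[0,0,0],"twist":0.9,"hand":0.5}])

```text
time: 2.4
tool_pos: [0.5555, -0.1175, 0.2533]
tool_rot: [0.0, 0.993, 0.115, -0.0]
contact_force: [-0.2, -0.1, -1.2]
gripper_width: 0.5
grasp_force: 0.0
```

apply_moves(targets=[{"translation":[0,0,0],"twist":0.9,"hand":0.5},{"translation":[0,0,0],"twist":0.9,"hand":0.5},{"translation":[0,0,0],"twist":0.9,"hand":0.5},{"translation":[0,0,0],"twist":0.9,"hand":0.5},{"translation":[0,0,0],"twist":0.9,"hand":0.5},{"translation":[0,0,0],"twist":0.95,"hand":0.5},{"translation":[0,0,0],"twist":0,"hand":0.5},{"translation":[0,0,0],"twist":0,"hand":0.5}])

```text
time: 3.2
tool_pos: [0.555, -0.1188, 0.2533]
tool_rot: [0.0, 0.988, -0.155, 0.0]
contact_force: [1.5, 0.1, 0.1]
gripper_width: 0.503
grasp_force: 0.0
```

Run:
```python
from h import *
s=state();print(s["tool_pos"],s["gripper_width"],s["contact_force"])
q=s["tool_rot"];M=R.from_quat(np.r_[q[1:],q[0]]).as_matrix();print(M.round(3))
w=get_calibration("wrist");np.savez("w1.npz",**w)
f=grab_frame("wrist");cv2.imwrite("pics/w1.png",f[:,:,::-1])
a=(.5580,-.0418,-.313)
for p in [(-70,-125,14),(-70,125,14),(80,125,14),(80,-125,14),(58,10.9,16),(58,-21,14),(22,0,27),(-22,0,68)]:print(p,proj(w,J(*a,p)).round(0))
grab_frame("scene")
for q in("beaker","cap","vial","flask_blue"):
  for r in recognise("scene",q)[:1]:print(q,np.round(r["point"],3))
```

```text
[ 0.55496057 -0.11878521  0.25332049] 0.5031748329527828 [1.47690797 0.1397683  0.06983948]
[[ 0.952 -0.306  0.   ]
 [-0.306 -0.952 -0.   ]
 [ 0.     0.    -1.   ]]
(-70, -125, 14) [[370. 246.]]
(-70, 125, 14) [[146. 245.]]
(80, 125, 14) [[126. 107.]]
(80, -125, 14) [[376. 106.]]
(58, 10.9, 16) [[239. 128.]]
(58, -21, 14) [[271. 128.]]
(22, 0, 27) [[249. 166.]]
(-22, 0, 68) [[243. 222.]]
beaker [ 0.561 -0.274  0.06 ]
vial [0.626 0.038 0.045]
flask_blue [0.716 0.124 0.049]
```

View pics/w1.png

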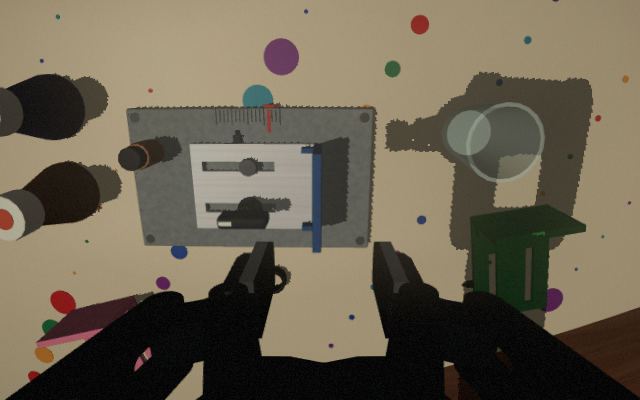

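The wrist view agrees with the fitted jig pose: its corners are at (128,108), (376,108), (370,247) and (147,246). The pointer is at (238,131), the mark at x≈269 and the fence at x≈317.

```bash
cat >> h.py <<'E'
from scipy.optimize import least_squares
P4=[(-70,-125,14),(-70,125,14),(80,125,14),(80,-125,14)]
def fit(c,uv):
    return least_squares(lambda q:(proj(c,J(*q,P4))-uv).ravel(),[.558,-.042,-.313])
def injig(q,W):
    x,y,a=q;d=W-[x,y,0];return np.round(1000*d@np.array([[np.cos(a),-np.sin(a),0],[np.sin(a),np.cos(a),0],[0,0,1]]),1)
E
python3 - <<'E'
from h import *
w=dict(np.load("w1.npz"))
r=fit(w,np.array([(147,246),(128,108),(376,108),(370,247)])[[1,0,0,0]]*0+np.array([(370,247),(146,246),(127.5,108),(376,108)]))
print(r.x,r.fun.round(1))
q=r.x
print("pointer",injig(q,back(w,[(238,131)],.016)),"mark",injig(q,back(w,[(269,131),(268,108)],.014)),"fence",injig(q,back(w,[(317,250),(317,146),(317,180)],.080)))
t=J(*q,(18,-70,80))[0];print("fence target",t)
s=state();print("delta jig",injig((s["tool_pos"][0],s["tool_pos"][1],-.313),t-[0,0,s["tool_pos"][2]]))
f=cv2.imread("pics/w1.png")
cv2.imwrite("pics/w1c.png",cv2.resize(f[95:260,120:390],None,fx=2.95,fy=2.95,interpolation=cv2.INTER_CUBIC))
E
```

```text
[ 0.5566221  -0.04175116 -0.31676202] [ 0.1  0.6 -0.  -0.3 -0.3  0.3  0.2 -0.4]
pointer [[56.7 12.4 16. ]] mark [[ 56.5 -18.4  14. ]
 [ 79.1 -18.1  14. ]] fence [[-42.6 -67.7  80. ]
 [ 51.  -67.7  80. ]
 [ 22.1 -67.7  80. ]]
fence target [ 0.55192219 -0.11387543  0.08      ]
delta jig [  -4.4    3.7 -173.3]
```

View pics/w1c.png

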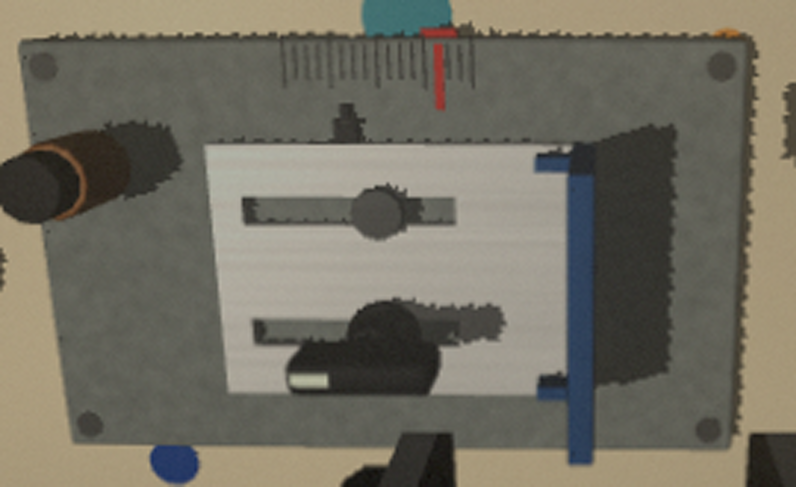

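The crop shows the pointer tip at (347,103), the mark line at x≈440 and the fence top at x≈580. I'll descend onto the fence and pinch it.

apply_moves(targets=[{"translation":[-0.04,-0.05,0.2],"twist":0.03,"hand":0.5},{"translation":[0,0,0.4],"twist":0,"hand":0.5},{"translation":[0,0,0.4],"twist":0,"hand":0.5},{"translation":[0,0,0.4],"twist":0,"hand":0.5},{"translation":[0,0,0.25],"twist":0,"hand":0.5},{"translation":[0,0,0.15],"twist":0,"hand":0.5},{"translation":[0,0,0],"twist":0,"hand":0.5},{"translation":[0,0,0],"twist":0,"hand":0.5}])

```text
time: 4.3
tool_pos: [0.5535, -0.1131, 0.0745]
tool_rot: [0.0, 0.988, -0.157, 0.001]
contact_force: [0.6, 0.7, -0.6]
gripper_width: 0.502
grasp_force: 0.0
```

Run:
```python
from h import *
s=state();print(s["tool_pos"],s["contact_force"],s["joint_pos"])
w=get_calibration("wrist");np.savez("w2.npz",**w)
f=grab_frame("wrist");cv2.imwrite("pics/w2.png",f[:,:,::-1])
```

```text
[ 0.55352446 -0.11310513  0.07447072] [ 0.63819712  0.71386034 -0.55045485] [-3.33310079e-01  8.99955515e-02  1.89046267e+00  7.52551460e-05
  1.15947749e+00  1.55363184e+00]
```

View pics/w2.png

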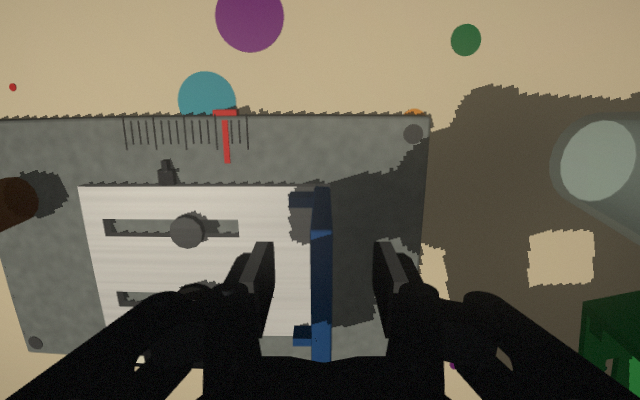

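The fence (x≈321) sits between the fingers (274 and 374). The pointer tip is at (167,160) and the mark's inner end at (227,162). I'll close the gripper and measure the distance.

apply_moves(targets=[{"translation":[0,0,0],"twist":0,"hand":0.2},{"translation":[0,0,0],"twist":0,"hand":0},{"translation":[0,0,0],"twist":0,"hand":0},{"translation":[0,0,0],"twist":0,"hand":0},{"translation":[0,0,0],"twist":0,"hand":0},{"translation":[0,0,0],"twist":0,"hand":0}])

```text
time: 4.95
tool_pos: [0.5538, -0.1128, 0.0749]
tool_rot: [-0.0, 0.988, -0.157, 0.001]
contact_force: [0.3, 1.6, 6.4]
gripper_width: 0.079
grasp_force: 61.8
```

```bash
cat > m.py <<'E'
from h import *
# automatic: mark from red pixels, pointer: dark blob just beyond the plate edge
q=(.5573,-.0418,-.315)
def measure(name):
    w=get_calibration("wrist");f=grab_frame("wrist");cv2.imwrite(f"pics/{name}.png",f[:,:,::-1])
    g=np.mgrid[44:82:.25,-60:60:.25].reshape(2,-1).T
    def rect(z):
        uv=proj(w,J(*q,np.c_[g,np.full(len(g),z)])).astype(np.float32)
        n=(152,480);return cv2.remap(f,uv[:,0].reshape(n),uv[:,1].reshape(n),cv2.INTER_LINEAR).astype(int)
    A=rect(14);B=rect(16);ys=np.arange(-60,60,.25)
    m=(A[...,0]-A[...,1]>50)&(A[...,0]-A[...,2]>50)
    m[120:]=False
    print("mark y by x:",[(44+i*.25,round(ys[m[i]].mean(),1)) for i in range(0,120,8) if m[i].sum()>4])
    return f,A,B
E
python3 - <<'E'
from m import *
s=state();print(s["tool_pos"],s["contact_force"],s["grasp_force"],s["gripper_width"])
w=dict(np.load("w2.npz"))
print(injig(q,back(w,[(167,160)],.016)),injig(q,back(w,[(227,162),(226,122)],.014)))
f,A,B=measure("w3")
cv2.imwrite("pics/rect3.png",np.vstack([cv2.resize(X.astype(np.uint8)[::-1,::-1,::-1],(800,253)) for X in (A,B)]))
E
```

```text
[ 0.55384223 -0.11278058  0.07493294] [0.32946375 1.61026381 6.44491414] 61.79799556732178 0.07919133492078363
[[57.1 12.3 16. ]] [[ 55.4 -18.5  14. ]
 [ 75.9 -19.4  14. ]]
mark y by x: [(56.0, np.float64(-18.5)), (58.0, np.float64(-18.5)), (60.0, np.float64(-18.5)), (62.0, np.float64(-18.5)), (64.0, np.float64(-18.5)), (66.0, np.float64(-18.5)), (68.0, np.float64(-18.5)), (70.0, np.float64(-18.5)), (72.0, np.float64(-18.5))]
```

View pics/rect3.png

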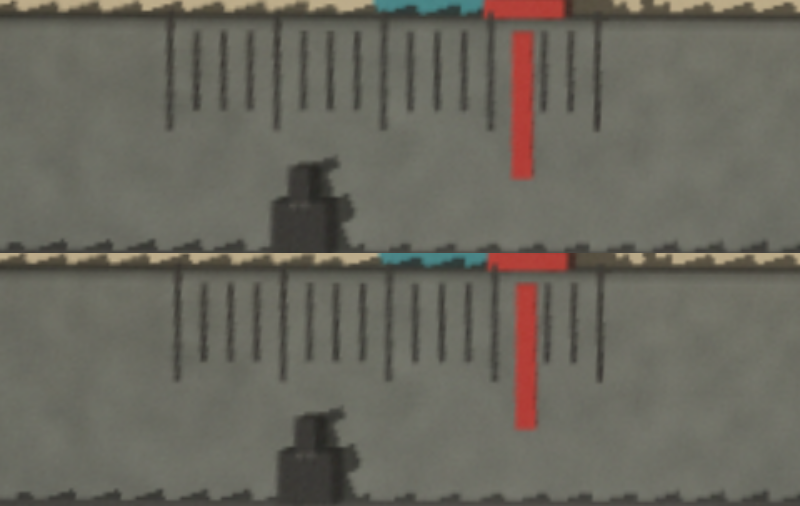

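The rectified view at 6.67 px/mm puts the pointer tip at ≈306 px (y≈14) and the mark at ≈522 px (y≈−18.4). That makes the slide about 32 mm toward −y.

apply_moves(targets=[{"translation":[0,0.04,0],"twist":0,"hand":0},{"translation":[0,0.06,0],"twist":0,"hand":0},{"translation":[0,0.06,0],"twist":0,"hand":0},{"translation":[0,0.06,0],"twist":0,"hand":0},{"translation":[0,0.06,0],"twist":0,"hand":0},{"translation":[0,0.03,0],"twist":0,"hand":0},{"translation":[0,0,0],"twist":0,"hand":0},{"translation":[0,0,0],"twist":0,"hand":0}])

```text
time: 5.8
tool_pos: [0.5444, -0.1418, 0.0749]
tool_rot: [-0.001, 0.987, -0.158, 0.002]
contact_force: [1.1, 4.1, 5.6]
gripper_width: 0.083
grasp_force: 61.8
```

Run:
```python
from m import *
s=state();print(s["tool_pos"],s["contact_force"],s["grasp_force"],s["gripper_width"])
f,A,B=measure("w4")
cv2.imwrite("pics/rect4.png",np.vstack([cv2.resize(X.astype(np.uint8)[::-1,80:400][:,::-1,::-1],(800,285),interpolation=cv2.INTER_CUBIC) for X in (A,B)]))
```

```text
[ 0.54444735 -0.14176944  0.07491808] [1.1377778  4.14742682 5.60252716] 61.83506727218628 0.08305784949713699
mark y by x: [(58.0, np.float64(-18.4)), (60.0, np.float64(-18.2)), (62.0, np.float64(-18.2)), (64.0, np.float64(-18.2)), (66.0, np.float64(-18.2)), (68.0, np.float64(-18.2)), (70.0, np.float64(-18.2)), (72.0, np.float64(-18.2))]
```

View pics/rect4.png

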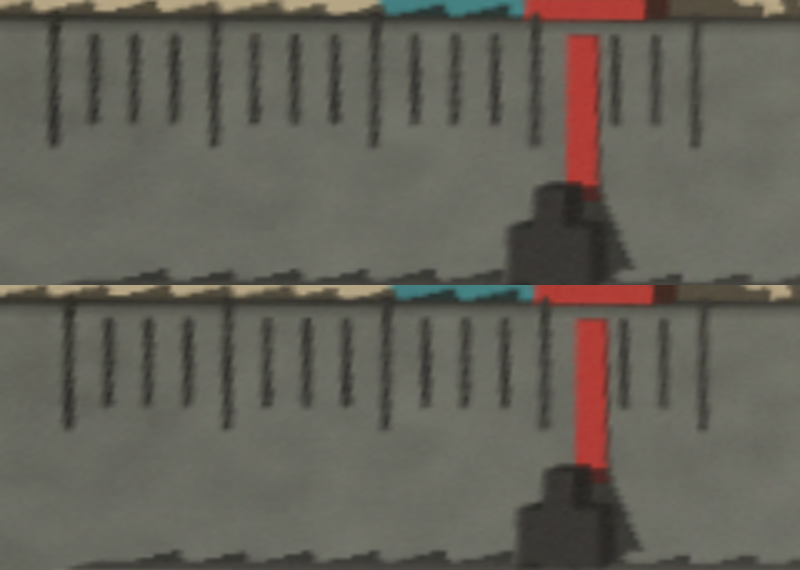

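At 10 px/mm, the pointer is now about 2 mm short of the mark. I'll nudge it, release, rise, and check with the camera directly over the mark.

apply_moves(targets=[{"translation":[0,0.01,0],"twist":0,"hand":0},{"translation":[0,0.01,0],"twist":0,"hand":0},{"translation":[0,0,0],"twist":0,"hand":0},{"translation":[0,0,0],"twist":0,"hand":0},{"translation":[0,0,0],"twist":0,"hand":0.5},{"translation":[0,0,0],"twist":0,"hand":0.5},{"translation":[0,0,0],"twist":0,"hand":0.5},{"translation":[0,0,0],"twist":0,"hand":0.5}])

```text
time: 6.65
tool_pos: [0.542, -0.1443, 0.0728]
tool_rot: [0.0, 0.988, -0.158, -0.0]
contact_force: [0.4, -0.4, -0.7]
gripper_width: 0.496
grasp_force: 0.0
```

apply_moves(targets=[{"translation":[0,0,-0.3],"twist":0,"hand":0.5},{"translation":[0,0,-0.3],"twist":0,"hand":0.5},{"translation":[0,-0.28,-0.1],"twist":0,"hand":0.5},{"translation":[0,-0.28,0],"twist":0,"hand":0.5},{"translation":[0,-0.28,0],"twist":0,"hand":0.5},{"translation":[0,0,0],"twist":0,"hand":0.5},{"translation":[0,0,0],"twist":0,"hand":0.5}])

```text
time: 7.35
tool_pos: [0.5683, -0.0642, 0.143]
tool_rot: [0.0, 0.988, -0.157, -0.0]
contact_force: [0.2, 0.6, -0.8]
gripper_width: 0.505
grasp_force: 0.0
```

Run:
```python
from m import *
s=state();print(s["tool_pos"],s["contact_force"],s["grasp_force"],s["gripper_width"])
f,A,B=measure("w5")
cv2.imwrite("pics/rect5.png",np.vstack([cv2.resize(X.astype(np.uint8)[::-1,160:320][:,::-1,::-1],(600,290*2),interpolation=cv2.INTER_CUBIC) for X in (A,)]))
cv2.imwrite("pics/rect5b.png",cv2.resize(A.astype(np.uint8)[::-1,160:320][:,::-1,::-1],(600,570),interpolation=cv2.INTER_CUBIC))
```

```text
[ 0.56831897 -0.06421671  0.14298002] [ 0.22729914  0.61789353 -0.84638959] 0.0 0.5050273465610573
mark y by x: [(58.0, np.float64(-18.6)), (60.0, np.float64(-18.6)), (62.0, np.float64(-18.6)), (64.0, np.float64(-18.6)), (66.0, np.float64(-18.8)), (68.0, np.float64(-18.8)), (70.0, np.float64(-18.8)), (72.0, np.float64(-18.8))]
```

View pics/rect5b.png

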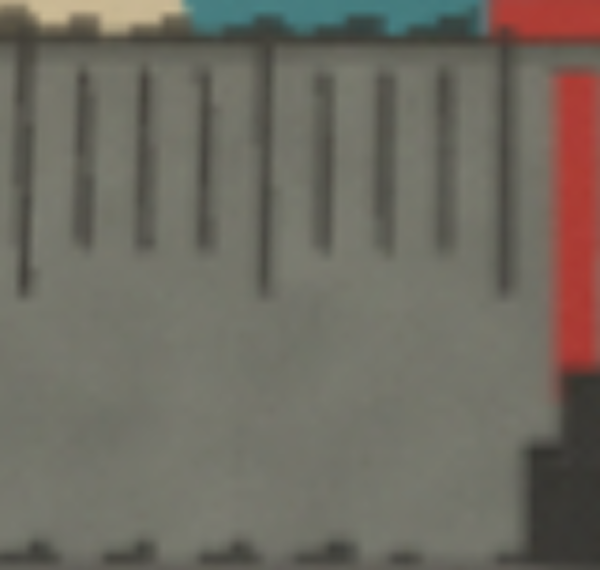

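My crop cut off the right side, but the pointer's left edge (562) is only about 0.5 mm past the mark's left edge (553). I'll check both edges numerically.

```bash
cat > e.py <<'E'
from m import *
def edges(A):
    ys=np.arange(-60,60,.25)
    r=A[68:100].mean(0);red=r[:,0]-r[:,1]; 
    def cross(p,lv,lo,hi):
        i=[k for k in range(len(p)-1) if lo<=ys[k]<=hi and (p[k]-lv)*(p[k+1]-lv)<0]
        return [round(float(ys[k]+.25*(lv-p[k])/(p[k+1]-p[k])),2) for k in i]
    print("mark edges",cross(red,(red.max()+np.median(red))/2,-30,5))
    for a,b in((46,48),(49,51),(51,53),(53,55),(55,57)):
        p=A[int((a-44)*4):int((b-44)*4)].mean((0,2));print(a,cross(p,75 if False else (np.percentile(p,70)+p[120:220].min())/2,-30,-8),p.min().round(),np.percentile(p,70).round())
E
python3 - <<'E'
from e import *
s=state();print(s["tool_pos"])
f,A,B=measure("w6");edges(A);edges(B)
p=A[46:58:3,144:184,:].mean(2).round().astype(int);print(p)
w=get_calibration("wrist");print("cam in jig",injig(q,w["pose"][:3,3]))
E
```

```text
[ 0.56823233 -0.06471283  0.14297282]
mark y by x: [(58.0, np.float64(-18.6)), (60.0, np.float64(-18.6)), (62.0, np.float64(-18.6)), (64.0, np.float64(-18.6)), (66.0, np.float64(-18.6)), (68.0, np.float64(-18.6)), (70.0, np.float64(-18.6)), (72.0, np.float64(-18.6))]
mark edges [-20.11, -17.22]
46 [-24.73, -15.14] 54.0 112.0
49 [-24.43, -15.11] 53.0 114.0
51 [-23.63, -15.26] 54.0 113.0
53 [-21.85, -17.5] 53.0 113.0
55 [-22.56, -17.41] 52.0 113.0
mark edges [-20.09, -17.23]
46 [-24.15, -15.16] 54.0 112.0
49 [-24.51, -15.13] 53.0 114.0
51 [-23.77, -15.21] 53.0 113.0
53 [-21.58, -17.48] 53.0 113.0
55 [-22.54, -17.43] 52.0 114.0
[[112 112 112 110 100  89  81  72  65  62  63  63  61  59  57  57  56  56
   54  54  53  52  52  56  62  68  79  91 102 106 110 113 113 113 113 113
  113 113 113 113]
 [113 112 111 108  99  89  81  72  65  62  61  61  59  57  54  54  54  54
   53  51  51  51  51  55  61  66  77  90 101 105 110 112 112 112 112 113
  113 113 114 114]
 [112 112 112 110 103  96  88  79  71  66  64  61  61  61  62  62  62  62
   61  60  59  60  60  63  68  73  84  95 105 107 109 111 111 112 112 113
  113 113 114 114]
 [113 113 113 113 111 109 105  99  94  90  86  82  83  85  87  87  86  85
   84  83  82  82  82  84  87  90  96 104 110 110 110 110 110 110 111 112
  112 113 114 114]]
cam in jig [ 88.6 -18.3 263.7]
```

The pointer is on the mark: left edges are −17.45 and −17.22 mm, so about 0.2 mm off. Next is the knob, at jig (−22, 0). I'll keep the tips above its wide neck, with TCP z ≈ 69 mm.

apply_moves(targets=[{"translation":[-0.2,-0.09,0],"twist":-1,"hand":0.5},{"translation":[-0.2,-0.07,0],"twist":-1,"hand":0.5},{"translation":[0,0,0],"twist":-1,"hand":0.5},{"translation":[0,0,0],"twist":-1,"hand":0.5},{"translation":[0,0,0],"twist":-1,"hand":0.5},{"translation":[0,0,0],"twist":-1,"hand":0.5},{"translation":[0,0,0],"twist":-1,"hand":0.5},{"translation":[0,0,0],"twist":-1,"hand":0.5}])

```text
time: 8.25
tool_pos: [0.534, -0.0396, 0.1432]
tool_rot: [0.0, 0.971, 0.241, -0.0]
contact_force: [-0.2, 0.6, 0.1]
gripper_width: 0.501
grasp_force: 0.0
```

apply_moves(targets=[{"translation":[0,0,0],"twist":-1,"hand":0.5},{"translation":[0,0,0],"twist":-1,"hand":0.5},{"translation":[0,0,0],"twist":-1,"hand":0.5},{"translation":[0,0,0],"twist":-1,"hand":0.5},{"translation":[0,0,0],"twist":-1,"hand":0.5},{"translation":[0,0,0],"twist":-1,"hand":0.5},{"translation":[0,0,0],"twist":-1,"hand":0.5},{"translation":[0,0,0],"twist":-0.7,"hand":0.5}])

```text
time: 9.05
tool_pos: [0.534, -0.0396, 0.1432]
tool_rot: [-0.0, 0.809, 0.587, -0.0]
contact_force: [-0.3, -0.7, -0.3]
gripper_width: 0.499
grasp_force: 0.0
```

apply_moves(targets=[{"translation":[0,0,0],"twist":0,"hand":0.5},{"translation":[0,0,0],"twist":0,"hand":0.5}])

```text
time: 9.25
tool_pos: [0.5341, -0.0391, 0.1432]
tool_rot: [-0.0, 0.811, 0.586, -0.0]
contact_force: [-0.4, 0.1, -0.4]
gripper_width: 0.502
grasp_force: 0.0
```

```bash
cat > k.py <<'E'
from m import *
s=state();Q=s["tool_rot"];M=R.from_quat(np.r_[Q[1:],Q[0]]).as_matrix()
yaw=np.arctan2(M[1,0],M[0,0]);print("yaw",yaw.round(4),"want",q[2]+np.pi/2,"pos",s["tool_pos"].round(4),"j6",s["joint_pos"][5].round(3))
t=J(*q,(-22,0,56))[0];print("tool delta mm",(M.T@(t-s["tool_pos"])*1000).round(1))
print("F",s["contact_force"].round(2),"T",s["ft_torque"].round(3),s["grasp_force"],s["gripper_width"])
E
python3 - <<'E'
from k import *
w=get_calibration("wrist");np.savez("w7.npz",**w)
f=grab_frame("wrist");cv2.imwrite("pics/w7.png",f[:,:,::-1])
for r in recognise("wrist","knob_grip")[:2]+recognise("wrist","clamp")[:2]:print(r["point"],r["score"],injig(q,np.array(r["point"])))
E
```

```text
yaw 1.2512 want 1.2557963267948966 pos [ 0.5341 -0.0391  0.1432] j6 0.108
tool delta mm [ 4.7  0.9 87.2]
F [-0.42  0.12 -0.38] T [ 0.035  0.017 -0.01 ] 0.0 0.5021192528331537
[0.538, -0.0319, 0.0675] 0.81 [-21.4   3.4  67.5]
[0.5379, -0.0277, 0.0678] 0.73 [-22.8   7.4  67.8]
```

View pics/w7.png

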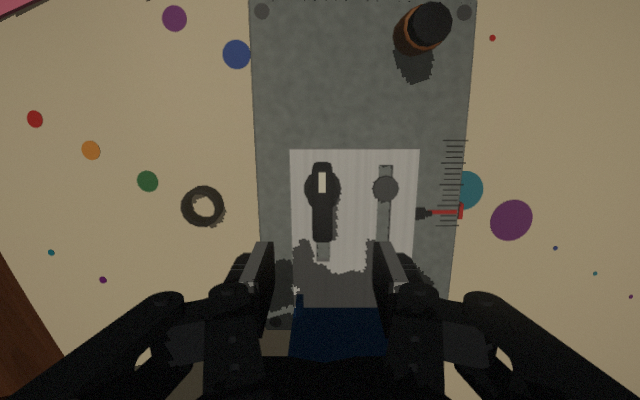

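The wrist view shows the knob bar upright at x≈312–332, rows 162–242, with the finger midline at x≈323. I'll correct the offset and descend.

Run:
```python
from m import *
w=dict(np.load("w7.npz"));print(injig(q,back(w,[(322,163),(322,241),(312,200),(332,200)],.068)))
print(injig(q,np.array([[.5341,-.0391,.1432]])))
```

```text
[[-22.6  28.4  68. ]
 [-22.9 -18.6  68. ]
 [-28.4   6.9  68. ]
 [-17.    6.8  68. ]]
[[-22.9  -4.6 143.2]]
```

apply_moves(targets=[{"translation":[0.045,0.01,0.2],"twist":-0.05,"hand":0.5},{"translation":[0,0,0.3],"twist":0,"hand":0.5},{"translation":[0,0,0.15],"twist":0,"hand":0.5},{"translation":[0,0,0.1],"twist":0,"hand":0.5},{"translation":[0,0,0],"twist":0,"hand":0.5},{"translation":[0,0,0],"twist":0,"hand":0.5}])

```text
time: 10.0
tool_pos: [0.5372, -0.0346, 0.069]
tool_rot: [0.0, 0.808, 0.589, 0.0]
contact_force: [0.3, 0.9, -0.0]
gripper_width: 0.501
grasp_force: 0.0
```

```bash
python3 k.py
```

```text
yaw 1.2587 want 1.2557963267948966 pos [ 0.5372 -0.0346  0.069 ] j6 0.11
tool delta mm [-0.6 -0.7 13. ]
F [ 0.33  0.86 -0.  ] T [-0.005 -0.002  0.03 ] 0.0 0.5010919276833944
```

Run:
```python
from m import *
w=dict(np.load("w7.npz"));print("bolt",injig(q,back(w,[(385.5,189)],.027)),"mark",injig(q,back(w,[(445,212)],.014)))
w=dict(np.load("w1.npz"));print("bolt w1",injig(q,back(w,[(120+378/2.95,95+212/2.95)],.027)),"knob w1 ends",injig(q,back(w,[(120+290/2.95,95+383/2.95),(120+438/2.95,95+383/2.95)],.068)))
w=dict(np.load("w2.npz"));print("bolt w2",injig(q,back(w,[(187,231)],.027)))
c=get_calibration("scene");print("scene bolt",injig(q,back(c,[(230+400/5.7,180+270/5.7)],.027)))
```

```text
bolt [[20.9  2.2 27. ]] mark [[ 68.7 -19.3  14. ]]
bolt w1 [[21.8  1.5 27. ]] knob w1 ends [[-24.2  23.4  68. ]
 [-23.9 -23.1  68. ]]
bolt w2 [[22.2  1.4 27. ]]
scene bolt [[22.7  0.5 27. ]]
```

apply_moves(targets=[{"translation":[0.01,-0.01,0],"twist":0,"hand":0.4},{"translation":[0,0,0],"twist":0,"hand":0.2},{"translation":[0,0,0],"twist":0,"hand":0},{"translation":[0,0,0],"twist":0,"hand":0},{"translation":[0,0,0],"twist":0,"hand":0},{"translation":[0,0,0],"twist":0,"hand":0}])

```text
time: 10.6
tool_pos: [0.5357, -0.0329, 0.0695]
tool_rot: [-0.001, 0.808, 0.589, -0.0]
contact_force: [-4.6, 1.5, 7.5]
gripper_width: 0.124
grasp_force: 60.5
```

```bash
python3 k.py
```

```text
yaw 1.2585 want 1.2557963267948966 pos [ 0.5357 -0.0329  0.0695] j6 0.112
tool delta mm [-1.7  1.3 13.5]
F [-4.64  1.52  7.54] T [ 0.167  0.839 -0.091] 60.46485185623169 0.12415104699854623
```

apply_moves(targets=[{"translation":[0,0,0.002],"twist":0.5,"hand":0},{"translation":[0,0,0.002],"twist":0.5,"hand":0},{"translation":[0,0,0.002],"twist":0.5,"hand":0},{"translation":[0,0,0],"twist":0,"hand":0}])

```text
time: 11.0
tool_pos: [0.5357, -0.033, 0.069]
tool_rot: [-0.001, 0.85, 0.526, -0.0]
contact_force: [-4.8, 0.6, 7.8]
gripper_width: 0.124
grasp_force: 60.5
```

```bash
python3 k.py
```

```text
yaw 1.1081 want 1.2557963267948966 pos [ 0.5357 -0.033   0.069 ] j6 0.262
tool delta mm [-1.5  1.5 13. ]
F [-4.81  0.63  7.77] T [ 0.195  0.814 -0.121] 60.526442527770996 0.12447490416420494
```

apply_moves(targets=[{"translation":[0,0,0.004],"twist":0.5,"hand":0},{"translation":[0,0,0],"twist":0.5,"hand":0},{"translation":[0,0,0],"twist":0,"hand":0}])

```text
time: 11.3
tool_pos: [0.5357, -0.033, 0.0686]
tool_rot: [-0.001, 0.876, 0.483, -0.0]
contact_force: [-5.0, 1.4, 6.2]
gripper_width: 0.124
grasp_force: 60.5
```

```bash
python3 k.py
```

```text
yaw 1.0082 want 1.2557963267948966 pos [ 0.5357 -0.033   0.0686] j6 0.362
tool delta mm [-1.4  1.7 12.6]
F [-4.98  1.42  6.24] T [ 0.223  0.856 -0.071] 60.526167154312134 0.12430375625604853
```

```bash
cat > t.py <<'E'
from h import *
L=[]
for i in range(4):
    s=state();Q=s["tool_rot"];M=R.from_quat(np.r_[Q[1:],Q[0]]).as_matrix()
    L.append([np.arctan2(M[1,0],M[0,0]),s["joint_efforts"][5],*s["ft_torque"],*s["contact_force"]])
    if i<3: grab_frame("side")
L=np.array(L);print("t",s["time"],"yaw,e6,T,F",L.mean(0).round(3),"sdTz",L[:,4].std().round(3),"turn",(1.2585-L[-1,0]).round(3))
E
python3 t.py
```

```text
t 11.45 yaw,e6,T,F [ 1.009 -0.039  0.197  0.861 -0.077 -5.542  0.987  6.667] sdTz 0.026 turn 0.25
```

apply_moves(targets=[{"translation":[0,0,0.004],"twist":0.5,"hand":0},{"translation":[0,0,0],"twist":0.5,"hand":0},{"translation":[0,0,0],"twist":0,"hand":0}])

```text
time: 11.75
tool_pos: [0.5357, -0.033, 0.0681]
tool_rot: [-0.001, 0.899, 0.439, -0.001]
contact_force: [-5.0, 1.9, 6.1]
gripper_width: 0.128
grasp_force: 60.5
```

```bash
python3 t.py
```

```text
t 11.9 yaw,e6,T,F [ 0.909 -0.039  0.185  0.865 -0.089 -5.406  2.149  6.561] sdTz 0.017 turn 0.35
```

apply_moves(targets=[{"translation":[0,0,0.004],"twist":0.5,"hand":0},{"translation":[0,0,0],"twist":0.5,"hand":0},{"translation":[0,0,0],"twist":0,"hand":0}])

```text
time: 12.2
tool_pos: [0.5357, -0.033, 0.0678]
tool_rot: [-0.0, 0.919, 0.393, -0.001]
contact_force: [-4.9, 1.3, 6.2]
gripper_width: 0.127
grasp_force: 60.6
```

```bash
python3 t.py
```

```text
t 12.35 yaw,e6,T,F [ 0.809 -0.021  0.189  0.882 -0.089 -5.536  1.2    6.696] sdTz 0.028 turn 0.45
```

apply_moves(targets=[{"translation":[0,0,0.004],"twist":0.5,"hand":0},{"translation":[0,0,0],"twist":0.5,"hand":0},{"translation":[0,0,0],"twist":0,"hand":0}])

```text
time: 12.65
tool_pos: [0.5357, -0.033, 0.0675]
tool_rot: [-0.0, 0.938, 0.347, -0.001]
contact_force: [-6.0, 1.6, 8.3]
gripper_width: 0.125
grasp_force: 60.7
```

```bash
python3 t.py
```

```text
t 12.8 yaw,e6,T,F [ 0.709  0.019  0.183  0.954 -0.049 -6.131  1.669  7.645] sdTz 0.01 turn 0.55
```

apply_moves(targets=[{"translation":[0,0,0.004],"twist":0.5,"hand":0},{"translation":[0,0,0],"twist":0.5,"hand":0},{"translation":[0,0,0],"twist":0,"hand":0}])

```text
time: 13.1
tool_pos: [0.5357, -0.033, 0.0672]
tool_rot: [-0.0, 0.954, 0.3, -0.001]
contact_force: [-5.8, 1.3, 8.5]
gripper_width: 0.123
grasp_force: 60.7
```

```bash
python3 t.py
```

```text
t 13.25 yaw,e6,T,F [ 0.609  0.074  0.19   1.005  0.034 -5.95   1.388  8.403] sdTz 0.041 turn 0.649
```

The torque has been rising since about 0.5 rad and is now ≈0.12 N m above free. One more 0.1 rad should bring it to the well-tight level.

apply_moves(targets=[{"translation":[0,0,0.004],"twist":0.5,"hand":0},{"translation":[0,0,0],"twist":0.5,"hand":0},{"translation":[0,0,0],"twist":0,"hand":0}])

```text
time: 13.55
tool_pos: [0.5357, -0.033, 0.0669]
tool_rot: [-0.0, 0.968, 0.252, -0.001]
contact_force: [-6.3, 1.2, 8.7]
gripper_width: 0.125
grasp_force: 60.8
```

```bash
python3 t.py
```

```text
t 13.7 yaw,e6,T,F [ 0.509  0.135  0.201  1.116  0.104 -6.399  1.721  8.883] sdTz 0.048 turn 0.749
```

That is about 0.19 N m above free, which is well tight. I'll release and rise.

apply_moves(targets=[{"translation":[0,0,0],"twist":0,"hand":0.4},{"translation":[0,0,0],"twist":0,"hand":0.4},{"translation":[0,0,0],"twist":0,"hand":0.4},{"translation":[0,0,0],"twist":0,"hand":0.4},{"translation":[0,0,-0.2],"twist":0,"hand":0.4},{"translation":[0,0,-0.4],"twist":0,"hand":0.4},{"translation":[0,0,-0.2],"twist":0.9,"hand":0.4}])

```text
time: 14.4
tool_pos: [0.5373, -0.0335, 0.1482]
tool_rot: [0.001, 0.978, 0.207, 0.002]
contact_force: [1.7, 0.6, 0.3]
gripper_width: 0.403
grasp_force: 0.0
```

apply_moves(targets=[{"translation":[0,0,0],"twist":1,"hand":0.4},{"translation":[0,0,0],"twist":1,"hand":0.4},{"translation":[0,0,0],"twist":1,"hand":0.4},{"translation":[0,0,0],"twist":1,"hand":0.4},{"translation":[0,0,0],"twist":1,"hand":0.4},{"translation":[0,0,0],"twist":1,"hand":0.4},{"translation":[0,0,0],"twist":1,"hand":0.4},{"translation":[0.4,0.2,0],"twist":0.3,"hand":0.4}])

```text
time: 15.2
tool_pos: [0.566, -0.061, 0.1434]
tool_rot: [-0.001, 0.988, -0.155, -0.002]
contact_force: [0.3, 0.3, -0.0]
gripper_width: 0.397
grasp_force: 0.0
```

apply_moves(targets=[{"translation":[0,0,0],"twist":0,"hand":0.4},{"translation":[0,0,0],"twist":0,"hand":0.4}])

```text
time: 15.4
tool_pos: [0.569, -0.064, 0.1449]
tool_rot: [-0.0, 0.988, -0.155, -0.0]
contact_force: [-0.6, 0.8, 0.2]
gripper_width: 0.405
grasp_force: 0.0
```

Run:
```python
from e import *
s=state();print(s["tool_pos"],s["contact_force"],s["ft_torque"],s["gripper_width"])
f,A,B=measure("w8");edges(A)
w=get_calibration("wrist");print("cam in jig",injig(q,w["pose"][:3,3]))
cv2.imwrite("pics/w8.png",f[:,:,::-1])
```

```text
[ 0.56903559 -0.063961    0.14492496] [-0.62540889  0.79277318  0.24717018] [ 0.03382035 -0.00999481  0.04603189] 0.40480727549250445
mark y by x: [(58.0, np.float64(-18.6)), (60.0, np.float64(-18.6)), (62.0, np.float64(-18.6)), (64.0, np.float64(-18.6)), (66.0, np.float64(-18.8)), (68.0, np.float64(-18.8)), (70.0, np.float64(-18.8)), (72.0, np.float64(-18.6))]
mark edges [-20.16, -17.13]
46 [-25.06, -15.12] 54.0 112.0
49 [-24.52, -15.07] 54.0 113.0
51 [-23.28, -15.26] 54.0 113.0
53 [-21.83, -17.48] 54.0 113.0
55 [-22.51, -17.41] 54.0 113.0
cam in jig [ 88.7 -16.4 265.7]
```

Run:
```python
from m import *
w=get_calibration("wrist")
f=grab_frame("wrist")
# bar orientation: segment knob mask
m=regions_of("wrist","clamp")
if m:
    M=m[0]["pixels"].astype(np.uint8);r=cv2.minAreaRect(cv2.findNonZero(M));print(m[0]["score"],r)
```

```text
0.8 ((301.0757751464844, 266.604736328125), (72.06741333007812, 37.505584716796875), 72.55281066894531)
```

The pointer is unchanged after clamping, about 0.3 mm from the mark's centre, and the robot is clear of everything. I'm handing the job in.

```bash
python3 -c "
from plant import *
print(job_done())"
```

```text
the job is handed in; nothing more can be done
None
```

The stop stands about 0.3 mm off the centre of the red mark. The knob is clamped to roughly 0.19 N m above free turning (about 19 N, estimated from torque). The gripper touches nothing, and the job was handed in at about 15.5 s; no verdict came back.

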